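Make up a portion on the spring scale and hold the self-closing drawer open at its mark

ROBOT

A 6-joint arm with a two-finger parallel gripper is mounted at the origin on a cart in front of the work surface, level with it; the furniture and walls round the work are solid. World frame = base frame: x ahead of the robot, y to its left, z up, the work surface at z = 0. Lengths are in m, angles in rad, forces in N, time in s.
With the tool pointing down it reaches from about 0.375 to 0.975 m from the base axis. Payload 3.8 kg.
Tool frame: the origin (TCP) lies at the very end of the fingers, on their centre line; the grasp point (between the pads) lies 19 mm behind it; y points along the fingers, x is the direction in which the jaws open and shut, and the axes are right-handed (so a half turn about y gives the same grasp; the last joint's range is limited). The gripper opens to 85 mm and grips with 20 to 120 N. Pads are 22 mm wide; open, the fingers measure 114 mm over their backs; the gripper's body (76 mm by 85 mm) begins 54 mm behind the grasp point. The pads swing forward as they close: fully open they stand 13 mm farther back than shut.
Start: joints at [-1.137, 0.264, 1.604, -0, 1.274, -0.037], TCP at [0.306, -0.602, 0.231] pointing down, gripper open.
Joint ranges: [-2.63, 2.63], [-0.94, 2.18], [0.31, 2.57], [-1.31, 4.45], [0, 2.66], [-2.55, 2.55]. Speed limits (rad/s): [2.57, 2.57, 3.14, 3.14, 3.14, 3.14].

INTERFACE

Orientations are given as a rotation vector (axis times angle).
In Python, from workcell import bot, cams gives the robot as it stands.
- The arm moves only by the tool play_rows, never from a script. Its argument "motion" is a list of rows, each a list of 2 entries, a list of its own where there are three numbers: the shift along the world's x, y, z normalised to -1 to 1, where 1 is 400 mm, then the turn, a rotation vector about the world's x, y, z normalised to -1 to 1, where 1 is pi/4 rad. In form: [[[tx, ty, tz], [ax, ay, az]], ...]. A call has 1 to 10 rows; each row is the pose to reach, as a shift and turn from the pose commanded when the call began; what a row does not reach only later rows make up. A row lasts 1/8 s, in which the tool goes at most 62.5 mm and 10.7 degrees, less where a joint would pass 70% of its speed; a pose out of reach is approached as far as the arm can. A call with a number of a shift or a turn outside -1 to 1 is refused whole. A call with a gripper value outside its range is refused whole. "gripper" is the closure, from 0 (fully open) to 1 (shut), set as the call begins (left out, the last holds). The fingers move at their own pace and stop on an object; "squeeze" is the grip in N (left out, the last holds). Time passes only in rows, so rows that repeat a pose let the fingers close. It gives the time, the measured TCP pose, the force and the opening at its end, in the units of the state.
- bot.read_state(): the state, without advancing time (a new reading comes with each control period).
- cams.read_camera(name): name is "scene" or "top" or "wrist"; returns (picture, depth): 384x512x3 uint8, red, green, blue; 384x512 float32, m along the optical axis (not along the pixel's ray), 0 where there is no reading.
- cams.calibration(name): a dict with "mtx" (3x3 intrinsics, pixels), "k1" (the pictures are not rectified: a ray, as slopes to the right and down, at radius r is drawn at 1 + k1 r^2 times it, then the intrinsics apply), "R" (3x3) and "t" (3): a world point X has camera coordinates R X + t; the wrist camera has in their place "tool_from_camera" (4x4, takes a point from camera to tool coordinates, whose origin is the TCP and whose axes are the tool frame's). Camera axes: x right, y down, z forward; pixel columns grow to the right and rows downward; lengths in m; the calibration is good to about 2 mm. A picture is of the moment at which its call begins: read the wrist's pose just before it. calibration takes no time and is no camera call.
- bot.finish_job(): hands the job in, once; it reports no verdict.
Trained networks look in the newest picture that a camera, given by its name, has taken for a name from the list of things; names that differ only in an ending like _2 or _b are one class to them, and where a whole thing is asked for, a point or a joint stands for the part that bears it (a point fixed in the world has none). Each returns a list of dicts, best first, with "conf" (0 to 1); they miss things now and then, are a little off and sometimes report something else, mostly with a low value. They report only what shows in the picture. A call takes as long as a camera call.
- cams.recognise(camera, label): "xyz" ([x, y, z] in m, in the coordinates of the camera as it stood for that picture, good to about 4 mm: the middle of the surface that is visible of it).
- cams.regions_of(camera, label): "mask" (384x512 bool, what is visible of it).
- cams.mark_of(camera, label): "xyz" ([x, y, z] in m, in the coordinates of the camera as it stood for that picture, good to about 4 mm: a listed point, or the origin of a listed thing).
The state is a dict: "time": time; "q": joint angles; "joint_vel": joint speeds; "joint_torque": joint torques, N m; "tool_pos": TCP position; "tcp_rot": TCP orientation; "wrist_force": force on the tool from outside, world axes, zero at the start; "torque": the same for the moment, N m; "width": opening from 0.0 (shut) to 1.0 (fully open).
Only numpy, scipy, OpenCV 4.12 (cv2) and the standard library are available. Lean on these libraries where they do the work, as an engineer would, in place of code of your own. Each camera call takes 0.05 s, during which the arm holds its last target.

TASK

Make up the portion on the spring scale: stand small vials on the pan beside the steel cup, one at a time, until the pointer has sunk into the marked band on the column, and leave any vial that is not needed standing on the worktop. Then pull the self-closing drawer out by its bar handle until its pointer tab is level with the upright mark on the rail, and finish while still holding it there, so that a colleague can put the portion away. Leave the cup on the pan and the other things where they are.

Things in the scene. Friction and masses are not known exactly. Their poses are not given: they have to be found in the camera images.
- scale: fixed spring scale. Base plate 130 x 280 x 12 mm, origin at its underside directly below the centre of the pan. Its y axis runs along the pan toward the column; x away from the robot at yaw 0. Column 44 x 40 mm, 133 mm high, centred 132 mm along +y; its -x face carries ticks and the marked band (two long dark lines joined by a dark bar, at 95 and 74 mm height above the worktop), past which a small dark pointer moves (105 mm up when unloaded)
- pan (a joint): how far the pan and its pointer have sunk, m (0 to 0.06); 0 at the start with the cup on. Sprung up against a top stop, then about 30 N/m: a vial sinks it about 20 mm, but the first one up to 19 mm less, because of the spring's preload. In the marked band from 0.010 to 0.031. Settles about 1 s after a change of load. One or two vials are needed
- pan_floor (a point): flat rectangular steel pan of the scale, 110 mm along x, 200 mm along y, inside a rim 6 mm high and 3 mm thick; this point is the centre of its upper face, axes as the scale's; that face is 90 mm above the worktop minus the joint value. It only moves straight up and down. Its -y half is free for vials: two stand well 12 and 66 mm to -y of its centre
- cup: open steel cup, 56 mm diameter, 64 mm high, of unknown weight (84 to 140 g), standing on the pan about 60 mm to +y of the pan's centre; origin at the centre of its underside; it stays there
- drawer (a joint): how far the drawer is pulled out, m, 0 shut to 0.11; moves along -x of drawer_unit; a spring always pulls it shut, about 4 N when shut and 90 N/m more, 8 to 12 N at the mark
- drawer_unit: fixed low drawer box 170 x 130 x 73 mm, origin at the centre of its underside; the drawer comes out of its -x face; a flat rail (12 mm wide, 10 mm high, top with fine ticks) lies along its -y side and reaches 120 mm in front of it
- handle_grip (a point): middle of the drawer's round bar handle: bar 10 mm thick, 84 mm long along the unit's y, 52 mm above the worktop, its axis 38 mm in front of the drawer's face (33 mm clear gap for a finger behind it); moves with the drawer; x axis along the unit's x, z up
- drawer_pointer (a point): tip of the thin dark tab (3 mm thick along x) that sticks out to -y from the drawer front 48 mm above the worktop; with the drawer shut it is 89.5 mm in front of (-x of) the unit's origin, and always 39.5 mm behind the handle bar's axis; its axes are the unit's
- drawer_mark: fixed mark: a small dark rider on the rail with a thin upright steel blade, 3 mm thick along x, 8 mm wide, top 57 mm above the worktop; origin under the blade at worktop height; axes as the drawer_unit's. It stands 43 to 84 mm in front of (to -x of) where the pointer tab is with the drawer shut. The drawer is at the mark when the pointer tab has the same x as this origin in the unit's frame
- tape_roll: roll of tape lying flat, 104 mm diameter, 25 mm high; leave alone
- gauze_pack: flat white pack 52 x 75 x 9 mm; leave alone
- stamp: hand stamp 26 x 42 x 62 mm with a dark knob; leave alone
- iodine: brown bottle, 48 mm diameter, 105 mm tall; leave alone
- marker: marker pen lying flat, 17 x 135 x 16 mm; leave alone
- folding_box: open folding box 40 x 92 x 58 mm; leave alone
- vial_a: small glass vial with a crimped cap, upright, 26 mm diameter body up to 40 mm height, 54 mm tall overall, 60 g; all three are alike; origin at the centre of its underside, z up; grip it round the body about 25 to 30 mm above its foot
- vial_b: small glass vial with a crimped cap, upright, 26 mm diameter body up to 40 mm height, 54 mm tall overall, 60 g; all three are alike; origin at the centre of its underside, z up; grip it round the body about 25 to 30 mm above its foot
- vial_c: small glass vial with a crimped cap, upright, 26 mm diameter body up to 40 mm height, 54 mm tall overall, 60 g; all three are alike; origin at the centre of its underside, z up; grip it round the body about 25 to 30 mm above its foot

How it is judged:
On the way, in this order (a step that is already met when the one before it is completed fails the run):
1. the pan rests with its pointer in the marked band, untouched, every vial upright on the pan or the worktop (value of joint pan between 0.0085 and 0.0325 m and velocity of joint pan between -0.01 and 0.01 m/s and contact force between each of the arm, the fingers and pan below 0.1 N and contact force between the fingers and cup below 0.1 N and contact force between the fingers and vial_a below 0.1 N and contact force between the fingers and vial_b below 0.1 N and contact force between the fingers and vial_c below 0.1 N and angle between each of vial_a, vial_b, vial_c, cup's own z axis and vertical below 0.15 rad and ((z of vial_a in the frame of pan_floor between -0.004 and 0.01 m and x of vial_a in the frame of pan_floor between -0.055 and 0.055 m and y of vial_a in the frame of pan_floor between -0.1 and 0.1 m and horizontal distance between vial_a and cup above 0.034 m) or height (world z) of vial_a between -0.01 and 0.01 m) and ((z of vial_b in the frame of pan_floor between -0.004 and 0.01 m and x of vial_b in the frame of pan_floor between -0.055 and 0.055 m and y of vial_b in the frame of pan_floor between -0.1 and 0.1 m and horizontal distance between vial_b and cup above 0.034 m) or height (world z) of vial_b between -0.01 and 0.01 m) and ((z of vial_c in the frame of pan_floor between -0.004 and 0.01 m and x of vial_c in the frame of pan_floor between -0.055 and 0.055 m and y of vial_c in the frame of pan_floor between -0.1 and 0.1 m and horizontal distance between vial_c and cup above 0.034 m) or height (world z) of vial_c between -0.01 and 0.01 m) and horizontal distance between cup and pan_floor below 0.09 m and z of cup in the frame of pan_floor between -0.004 and 0.012 m), for 0.4 s.
2. the drawer is held at the mark by its handle (x of drawer_pointer in the frame of drawer_mark between -0.006 and 0.006 m and velocity of joint drawer between -0.01 and 0.01 m/s and contact force between the fingers and drawer above 1 N), for 0.2 s.
At the end, for the whole second after the job is handed in: Pan untouched and at rest, pointer in the band (joint 0.010 to 0.031 m, 1.5 mm grace); every vial upright on the pan beside the cup or on the worktop, cup upright on the pan; drawer pointer still, within 6 mm of the mark; fingers holding the handle with over 1 N (all of step 1 and all of step 2); the arm keeps its last pose, push and grip.
It fails at once if a bystander is moved by more than 30 mm (distance of any of tape_roll, gauze_pack, stamp, iodine, marker, folding_box from where it was at the start of the episode above 0.03 m).
It fails at once if a vial or the cup is tipped over (angle between any of vial_a, vial_b, vial_c, cup's own z axis and vertical above 0.8 rad).
It also fails if it takes over 67 s, if anything falls off the work surface, if the arm or the gripper's body presses on something with over 40 N, if the wrist force passes 120 N, or if a joint passes its speed limit or range.

## Working session

There is one attempt and no reset: what is moved stays moved. The work goes in short steps, Python scripts to look and compute and a tool call to move; the robot and the scene stay as the last step left them, time stands still between calls to the robot, and variables do not carry over. Pictures are saved under pics/ and viewed, and the job is handed in when it is done.

Besides the shell and the picture viewer there is one more tool, called after "Emit:" as name(argument=value, ...) on one line, values as JSON. play_rows: Moves the arm, as the interface text tells. Its arguments: {"type":"object","properties":{"motion":{"type":"array","items":{"type":"array"}},"gripper":{"type":"number"},"squeeze":{"type":"number"}},"required":["motion"]}

```bash
ls; mkdir -p pics; cat > h.py <<'E'
import numpy as np,cv2
from workcell import bot,cams
from scipy.spatial.transform import Rotation as Ro
def cal(n): return cams.calibration(n)
def save(n,f,im=None):
    p,d=cams.read_camera(n); cv2.imwrite('pics/'+f,p[:,:,::-1]); return p,d
def towr(n,P,st=None):
    c=cal(n);P=np.atleast_2d(P)
    if 'R' in c: return (P-np.array(c['t']))@np.array(c['R'])
    T=np.array(c['tool_from_camera']); Q=P@T[:3,:3].T+T[:3,3]
    st=st or bot.read_state()
    return Q@Ro.from_rotvec(st['tcp_rot']).as_matrix().T+np.array(st['tool_pos'])
def unproj(n,uv,z):
    c=cal(n);m=np.array(c['mtx'],float);uv=np.atleast_2d(np.array(uv,float))
    k=c['k1'];
    und=cv2.undistortPoints(uv.reshape(-1,1,2),m,np.array([k,0,0,0.])).reshape(-1,2)
    z=np.atleast_1d(z)[:,None]
    return np.hstack([und*z,z*np.ones((len(und),1))])
def proj(n,X):
    c=cal(n);X=np.atleast_2d(np.array(X,float))
    uv,_=cv2.projectPoints(X.reshape(-1,1,3),cv2.Rodrigues(np.array(c['R'],float))[0],np.array(c['t'],float),np.array(c['mtx'],float),np.array([c['k1'],0,0,0.]))
    return uv.reshape(-1,2)
def ray(n,uv,z):
    "world point on pixel ray at world height z (fixed cams)"
    P=towr(n,unproj(n,uv,np.ones(len(np.atleast_2d(uv)))));c=cal(n);o=-np.array(c['R']).T@np.array(c['t'])
    d=P-o; return o+d*((z-o[2])/d[:,2])[:,None]
E
python3 - <<'E'
from h import *
for n in ['scene','top','wrist']: save(n,n+'0.png')
print(bot.read_state())
for n in ['scene','top']:
  c=cal(n);print(n,-np.array(c['R']).T@np.array(c['t']))
  for l in ['scale','pan_floor','cup','drawer_unit','handle_grip','drawer_pointer','drawer_mark','vial_a','tape_roll','iodine','stamp','folding_box','marker','gauze_pack']:
    try:
      r=cams.mark_of(n,l)
      for x in r[:5]: print(n,l,round(x['conf'],2),towr(n,x['xyz']).round(4)[0])
    except Exception as e: print(l,e)
print(bot.read_state()['time'])
E
```

```text
pics
{'time': 0.15, 'q': array([-1.13688706e+00,  2.64592905e-01,  1.60508060e+00,  2.29624028e-05,
        1.27368116e+00, -3.69307110e-02]), 'joint_vel': array([-0.00091652, -0.00279083, -0.00382993,  0.00017671, -0.00063015,
       -0.00036279]), 'joint_torque': array([ 6.61239665e-04, -5.15906847e+01, -3.67960238e+01,  5.47631350e-05,
        8.05918855e-03, -1.00234999e-05]), 'tool_pos': array([ 0.30595079, -0.60104144,  0.23022843]), 'tcp_rot': array([-1.39487177,  0.85685758, -0.85447561]), 'wrist_force': array([ 0.48242664, -0.08090224, -0.28523514]), 'torque': array([-0.01983503,  0.01378115,  0.0563395 ]), 'width': 0.9986562589293377}
scene [-0.04523781 -0.74259536  0.86240335]
scene scale 0.78 [0.5193 0.3077 0.0103]
scene scale 0.73 [ 5.095e-01 -4.159e-01 -3.000e-04]
scene scale 0.52 [ 0.4654 -0.0061  0.0048]
scene pan_floor 0.85 [0.5202 0.308  0.095 ]
scene cup 0.86 [0.5068 0.3705 0.0924]
scene drawer_unit 0.72 [ 0.6527 -0.3193  0.0054]
scene handle_grip 0.74 [ 0.5273 -0.3353  0.0547]
scene drawer_pointer 0.72 [ 0.5746 -0.4021  0.0502]
scene drawer_pointer 0.44 [ 0.6399 -
[... 861 characters left out ...]
  0.0482]
top drawer_mark 0.36 [ 0.5098 -0.4189 -0.0018]
top vial_a 0.56 [ 0.6357 -0.016  -0.0026]
top vial_a 0.49 [ 0.5456 -0.0211  0.0018]
top vial_a 0.4 [ 0.4569 -0.0011 -0.0071]
top vial_a 0.21 [0.5026 0.3701 0.0879]
top tape_roll 0.69 [0.3919 0.1318 0.0024]
top tape_roll 0.43 [ 0.6363 -0.016  -0.0026]
top iodine 0.57 [ 7.467e-01 -8.440e-02 -2.000e-04]
top iodine 0.26 [0.7095 0.1023 0.0011]
top stamp 0.57 [0.3955 0.1303 0.0023]
top stamp 0.5 [ 0.7103  0.1001 -0.0029]
top folding_box 0.62 [ 0.74    0.2073 -0.0009]
top marker 0.61 [ 0.3873 -0.1364  0.0025]
top marker 0.49 [ 0.3898 -0.0093 -0.0015]
top gauze_pack 0.86 [ 0.3879 -0.0097  0.0006]
top gauze_pack 0.65 [0.393  0.1273 0.0019]
1.55
```

View pics/scene0.png

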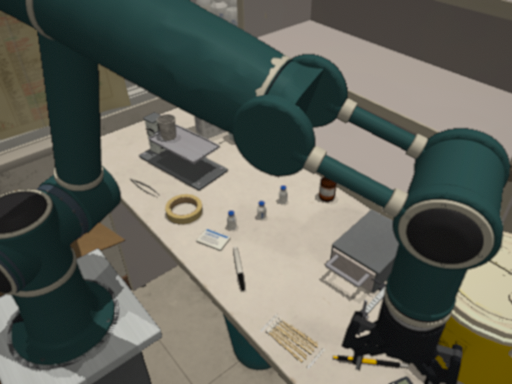

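View pics/top0.png

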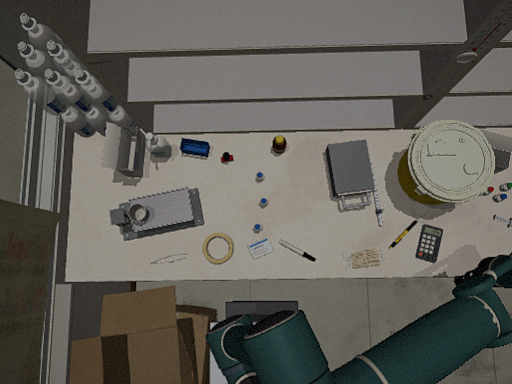

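View pics/wrist0.png

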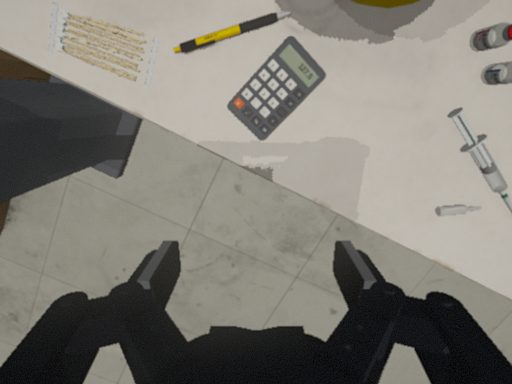

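```bash
python3 - <<'E'
from h import *
np.set_printoptions(precision=4,suppress=True)
s=bot.read_state();print(Ro.from_rotvec(s['tcp_rot']).as_matrix())
print(np.array(cal('wrist')['tool_from_camera']),cal('wrist')['mtx'],cal('top')['mtx'])
p,d=cams.read_camera('top')
m=np.array(cams.regions_of('top','drawer_unit')[0]['mask']);m2=np.array(cams.regions_of('top','pan_floor')[0]['mask']);m3=np.array(cams.regions_of('top','vial_a')[0]['mask'])
for M,zlo,zhi in((m,.065,.08),(m2,.08,.105)):
  v,u=np.nonzero(M); z=d[v,u]; W=towr('top',unproj('top',np.c_[u,v],z)); print(len(W),np.median(W,0))
  W=W[(W[:,2]>zlo)&(W[:,2]<zhi)]; print(len(W),np.median(W[:,2]),cv2.minAreaRect((W[:,:2]*1000).astype(np.float32)))
print(m3.sum())
big=cv2.resize(p[120:270,90:400],None,fx=2.5,fy=2.5,interpolation=cv2.INTER_CUBIC);cv2.imwrite('pics/topcrop.png',big[:,:,::-1])
E
```

```text
[[ 0.4536  0.      0.8912]
 [-0.8912 -0.      0.4536]
 [ 0.     -1.      0.    ]]
[[ 1.      0.0002  0.0003  0.0001]
 [-0.0002 -0.3135  0.9496 -0.1428]
 [ 0.0003 -0.9496 -0.3135  0.0811]
 [ 0.      0.      0.      1.    ]] [[267.8238   0.     256.3409]
 [  0.     267.8238 189.1983]
 [  0.       0.       1.    ]] [[437.3005   0.     255.921 ]
 [  0.     437.3005 191.1582]
 [  0.       0.       1.    ]]
2683 [ 0.6328 -0.3208  0.0701]
1937 0.07162076108222266 ((649.7828369140625, -318.9580078125), (175.80067443847656, 131.89068603515625), 6.473180770874023)
1752 [0.519  0.2959 0.0892]
1745 0.08917419016046245 ((515.3213500976562, 310.61566162109375), (110.89913177490234, 201.1697235107422), 10.644905090332031)
46
```

View pics/topcrop.png

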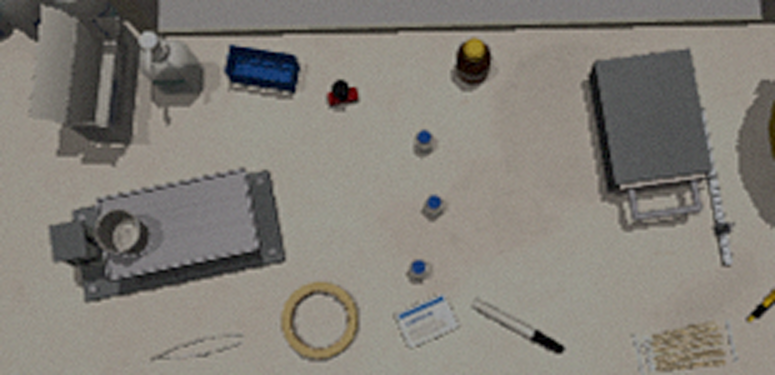

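Emit:
play_rows(motion=[[[0.3,0.675,0.05],[0,0,1]],[[0.3,0.675,0.05],[0,0,1]],[[0.3,0.675,0.05],[0,0,1]],[[0.3,0.675,0.05],[0,0,1]],[[0.3,0.675,0.05],[0,0,1]]], gripper=0.3, squeeze=30)

```text
time: 2.38
tool_pos: [0.4269, -0.3293, 0.2518]
tcp_rot: [-1.557, 0.244, -0.245]
wrist_force: [-1.0, 0.2, 0.4]
width: 0.702
```

Emit:
play_rows(motion=[[[0.3,0.675,0],[0,0,0.635]],[[0.3,0.675,0],[0,0,0.635]],[[0.3,0.675,0],[0,0,0.635]],[[0.3,0.675,0],[0,0,0.635]],[[0.3,0.675,0],[0,0,0.635]],[[0.3,0.675,0],[0,0,0.635]],[[0.3,0.675,0],[0,0,0.635]]])

```text
time: 3.25
tool_pos: [0.546, -0.0617, 0.2512]
tcp_rot: [-1.566, -0.145, 0.146]
wrist_force: [-0.1, -0.5, 0.6]
width: 0.7
```

```bash
cat >> h.py <<'E'
def wr(uv_list,z):
    "wrist pixel -> world at height z"
    s=bot.read_state();P=towr('wrist',unproj('wrist',uv_list,np.ones(len(np.atleast_2d(uv_list)))),s)
    o=towr('wrist',[[0,0,0]],s)[0];d=P-o;return o+d*((z-o[2])/d[:,2])[:,None]
def find(n,l,k=3):
    st=bot.read_state()
    for x in cams.mark_of(n,l)[:k]: print(n,l,round(x['conf'],2),towr(n,x['xyz'],st).round(4)[0])
E
python3 - <<'E'
from h import *
np.set_printoptions(precision=4,suppress=True)
s=bot.read_state();print(s['time'],s['q'],s['tool_pos'],s['width'],Ro.from_rotvec(s['tcp_rot']).as_matrix()[:,0])
p,d=save('wrist','w1.png')
find('wrist','vial_a',4)
for r in cams.regions_of('wrist','vial_a')[:4]:
  M=np.array(r['mask']);v,u=np.nonzero(M);W=towr('wrist',unproj('wrist',np.c_[u,v],d[v,u]),s)
  T=W[W[:,2]>.046]; print(r['conf'],len(W),u.mean(),v.mean(),W[:,2].max(),len(T),T.mean(0) if len(T) else 0,(T.max(0)+T.min(0))/2 if len(T) else 0)
E
```

```text
3.25 [-0.1575  0.0143  1.8494 -0.0007  1.2782 -0.3422] [ 0.546  -0.0617  0.2512] 0.7001064319765571 [ 0.983   0.1839 -0.0005]
wrist vial_a 0.86 [ 0.6391 -0.0147  0.0018]
wrist vial_a 0.85 [ 0.5484 -0.028  -0.0025]
wrist vial_a 0.75 [ 0.4611 -0.0058  0.002 ]
0.82 390 262.45384615384614 135.03076923076924 0.05631094242094331 168 [ 0.5476 -0.0253  0.054 ] [ 0.5477 -0.0253  0.0537]
0.73 436 327.82339449541286 139.1743119266055 0.39396684686451844 181 [ 0.6346 -0.0126  0.0612] [ 0.5889 -0.0023  0.22  ]
0.64 420 200.91190476190476 107.14761904761905 0.39396684686451844 194 [ 0.4618 -0.0032  0.0571] [0.4917 0.0026 0.2203]
```

View pics/w1.png

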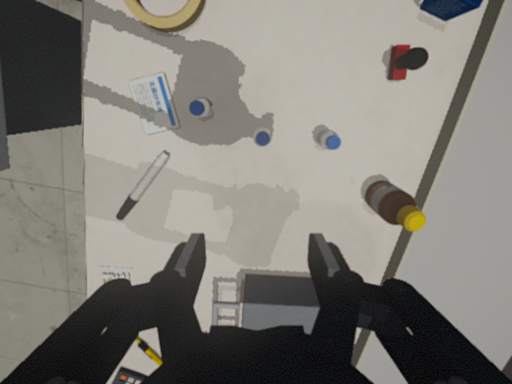

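Emit:
play_rows(motion=[[[0.2275,0.122,-0.15],[0,0,0]],[[0.2275,0.122,-0.3],[0,0,0]],[[0.2275,0.122,-0.4],[0,0,0]],[[0.2275,0.122,-0.4],[0,0,0]],[[0.2275,0.122,-0.5],[0,0,0]],[[0.2275,0.122,-0.6],[0,0,0]],[[0.2275,0.122,-0.6],[0,0,0]],[[0.2275,0.122,-0.6],[0,0,0]]])

```text
time: 4.4
tool_pos: [0.6388, -0.0136, 0.0139]
tcp_rot: [-1.567, -0.146, 0.141]
wrist_force: [0.0, 0.7, 0.4]
width: 0.701
```

Emit:
play_rows(motion=[[[0,0,0],[0,0,0]],[[0,0,0],[0,0,0]],[[0,0,0],[0,0,0]],[[0,0,0],[0,0,0]],[[0,0,0],[0,0,0]],[[0,0,0],[0,0,0]]], gripper=1, squeeze=30)

```text
time: 5.15
tool_pos: [0.6387, -0.0129, 0.0136]
tcp_rot: [-1.567, -0.147, 0.142]
wrist_force: [-1.6, -0.6, 6.4]
width: 0.286
```

```bash
python3 - <<'E'
from h import *
s=bot.read_state();print(s['time'],s['tool_pos'],s['width'])
save('wrist','w2.png')
E
```

```text
5.15 [ 0.63870681 -0.01290893  0.01363216] 0.28641780889475255
```

View pics/w2.png

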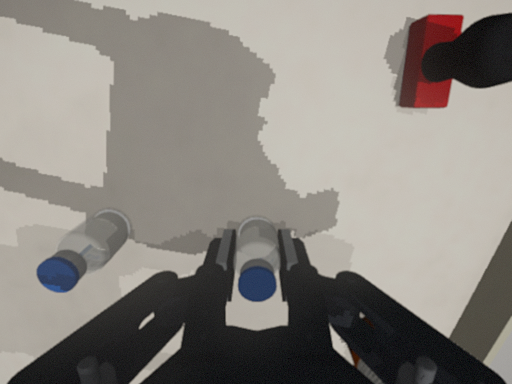

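Emit:
play_rows(motion=[[[0,0,0.12],[0,0,0]],[[0,0,0.25],[0,0,0]],[[-0.05,0.1,0.375],[0,0,0]],[[-0.1,0.24,0.4],[0,0,0]],[[-0.15,0.38,0.4],[0,0,0]],[[-0.2,0.52,0.4],[0,0,0]],[[-0.25,0.66,0.4],[0,0,0]],[[-0.3,0.775,0.4],[0,0,0]],[[-0.3,0.775,0.35],[0,0,0]],[[-0.3,0.775,0.3],[0,0,0]]])

```text
time: 6.45
tool_pos: [0.517, 0.2972, 0.1305]
tcp_rot: [-1.566, -0.146, 0.145]
wrist_force: [-0.3, -0.3, -0.2]
width: 0.29
```

Emit:
play_rows(motion=[[[0,0,0],[0,0,0]],[[0,0,0],[0,0,0]]])

```text
time: 6.7
tool_pos: [0.5177, 0.296, 0.131]
tcp_rot: [-1.566, -0.143, 0.144]
wrist_force: [0.7, 0.2, -0.2]
width: 0.286
```

```bash
python3 - <<'E'
from h import *
s=bot.read_state();print(s['time'],s['tool_pos'],s['width'],s['wrist_force'])
p,d=save('wrist','w3.png');save('scene','s3.png')
find('wrist','pan_floor');find('wrist','cup');find('wrist','scale');find('wrist','vial_a')
E
```

```text
6.7 [0.51765714 0.29601068 0.13096411] 0.2859989273177845 [ 0.67578543  0.21702696 -0.16297799]
wrist pan_floor 0.67 [0.5163 0.312  0.0892]
wrist cup 0.66 [0.5037 0.3728 0.0921]
wrist scale 0.71 [0.5211 0.3131 0.0017]
wrist scale 0.31 [ 0.3943 -0.0138  0.0024]
wrist vial_a 0.83 [0.52   0.2971 0.1228]
```

View pics/w3.png

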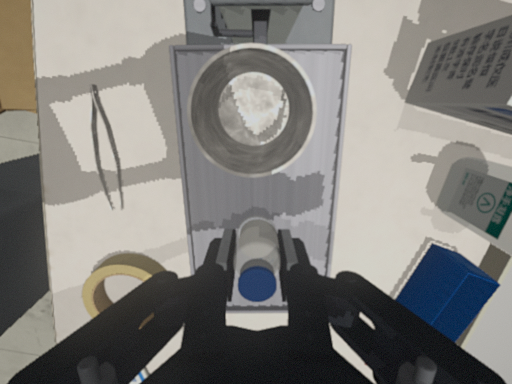

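View pics/s3.png

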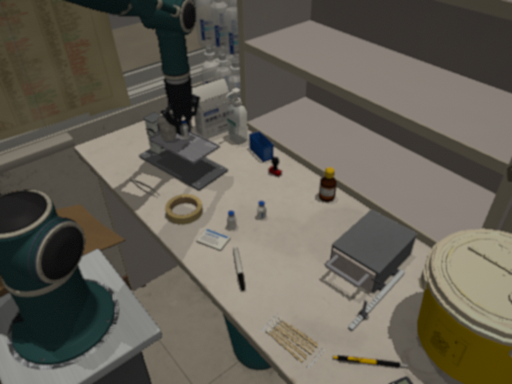

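Emit:
play_rows(motion=[[[0,0,-0.03],[0,0,0]],[[0,0,-0.055],[0,0,0]],[[0,0,-0.07],[0,0,0]],[[0,0,-0.0775],[0,0,0]],[[0,0,-0.0775],[0,0,0]],[[0,0,-0.0775],[0,0,0]]])

```text
time: 7.75
tool_pos: [0.5174, 0.2974, 0.1006]
tcp_rot: [-1.566, -0.145, 0.144]
wrist_force: [0.2, -0.9, -0.5]
width: 0.285
```

Emit:
play_rows(motion=[[[0,0,0],[0,0,0]],[[0,0,0],[0,0,0]],[[0,0,0],[0,0,0]],[[0,0,0],[0,0,0]]], gripper=0.5)

```text
time: 8.25
tool_pos: [0.5172, 0.2972, 0.1004]
tcp_rot: [-1.566, -0.145, 0.144]
wrist_force: [0.7, -0.6, -0.0]
width: 0.499
```

```bash
python3 - <<'E'
from h import *
s=bot.read_state();print(s['time'],s['tool_pos'],s['width'],s['wrist_force'])
save('wrist','w4.png')
find('wrist','vial_a',1);find('wrist','pan_floor',1)
E
```

```text
8.25 [0.51719176 0.29723721 0.1003663 ] 0.4985533583524309 [ 0.73787409 -0.60042314 -0.03208761]
wrist vial_a 0.91 [0.5192 0.2951 0.0797]
wrist pan_floor 0.34 [0.5053 0.3723 0.0778]
```

View pics/w4.png

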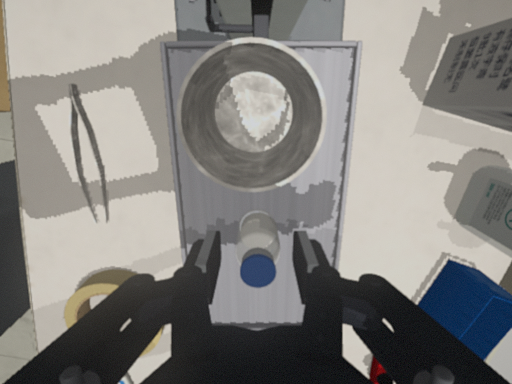

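Emit:
play_rows(motion=[[[0,0,0.12],[0,0,0]],[[0,0,0.25],[0,0,0]],[[0,-0.15,0.3],[0,0,0]],[[0,-0.3,0.3],[0,0,0]],[[0,-0.3,0.3],[0,0,0]],[[0,-0.3,0.3],[0,0,0]],[[0,-0.3,0.3],[0,0,0]]], gripper=0.3)

```text
time: 9.28
tool_pos: [0.5171, 0.1783, 0.22]
tcp_rot: [-1.566, -0.145, 0.146]
wrist_force: [-0.2, -0.4, -0.0]
width: 0.696
```

```bash
python3 - <<'E'
from h import *
s=bot.read_state();print(s['time'],s['tool_pos'],s['width'],s['wrist_force'])
p,d=save('wrist','w5.png'); s=bot.read_state()
v,u=np.mgrid[0:384,0:512];W=towr('wrist',unproj('wrist',np.c_[u.ravel(),v.ravel()],d.ravel()),s)
a=np.radians(10.6);R=np.array([[np.cos(a),-np.sin(a)],[np.sin(a),np.cos(a)]])
def rep(W):
  L=(W[:,:2]-[.517,.309])@R
  f=lambda x0,x1,y0,y1,z0,z1:(lambda k:(k.sum(),np.round([np.median(W[k,2]),W[k,2].std()],4)))((L[:,0]>x0)&(L[:,0]<x1)&(L[:,1]>y0)&(L[:,1]<y1)&(W[:,2]>z0)&(W[:,2]<z1))
  print('pan -y',f(-.045,.045,-.09,-.035,.05,.11),'pan x-',f(-.045,-.03,-.09,.09,.05,.11),'pan x+',f(.03,.045,-.09,.02,.05,.11))
  print('coltop',f(-.018,.018,.115,.148,.1,.15),'base',f(-.06,.06,-.135,-.115,-.02,.03),'table',f(-.12,-.08,-.1,.1,-.02,.03))
rep(W)
p,d=save('top','t5.png');W=towr('top',unproj('top',np.c_[u.ravel(),v.ravel()],d.ravel()));rep(W)
find('wrist','pan_floor',1);find('wrist','vial_a',3)
E
```

```text
9.275 [0.51706035 0.17831594 0.21995565] 0.6957605321819454 [-0.21668059 -0.37635538 -0.03040719]
pan -y (np.int64(4773), array([0.0767, 0.0007])) pan x- (np.int64(2162), array([0.0766, 0.0008])) pan x+ (np.int64(1733), array([0.0766, 0.0007]))
coltop (np.int64(0), array([nan, nan])) base (np.int64(1086), array([0.0006, 0.0047])) table (np.int64(4509), array([0.    , 0.0008]))
pan -y (np.int64(166), array([0.0758, 0.0031])) pan x- (np.int64(197), array([0.076 , 0.0042])) pan x+ (np.int64(10), array([0.0748, 0.0031]))
coltop (np.int64(116), array([0.1315, 0.0041])) base (np.int64(120), array([-0.0011,  0.0038])) table (np.int64(172), array([-0.0006,  0.0032]))
wrist pan_floor 0.88 [0.5155 0.3157 0.0739]
wrist vial_a 0.9 [0.5185 0.2979 0.0794]
wrist vial_a 0.75 [ 5.444e-01 -2.590e-02 -3.000e-04]
wrist vial_a 0.64 [ 0.4613 -0.0065  0.0015]
  return _methods._mean(a, axis=axis, dtype=dtype,
  ret = ret.dtype.type(ret / rcount)
  ret = _var(a, axis=axis, dtype=dtype, out=out, ddof=ddof,
  arrmean = um.true_divide(arrmean, div, out=arrmean,
  ret = ret.dtype.type(ret / rcount)
```

View pics/w5.png

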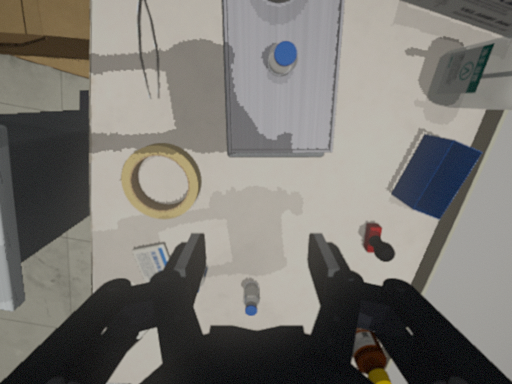

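Emit:
play_rows(motion=[[[-0.04,-0.875,0.075],[0,0,-0.085]],[[-0.04,-0.875,0.075],[0,0,-0.085]],[[-0.04,-0.875,0.075],[0,0,-0.085]],[[-0.04,-0.875,0.075],[0,0,-0.085]],[[-0.04,-0.875,0.075],[0,0,-0.085]],[[-0.04,-0.875,0.075],[0,0,-0.085]],[[-0.04,-0.875,0.075],[0,0,-0.085]]], gripper=0.6)

```text
time: 10.35
tool_pos: [0.5013, -0.175, 0.2505]
tcp_rot: [-1.57, -0.09, 0.089]
wrist_force: [0.3, 0.3, 0.2]
width: 0.402
```

Emit:
play_rows(motion=[[[0,-0.695,0],[0,0,0]],[[0,-0.695,0],[0,0,0]],[[0,-0.695,0],[0,0,0]],[[0,-0.695,0],[0,0,0]],[[0,-0.695,0],[0,0,0]],[[0,-0.695,0],[0,0,0]],[[0,-0.695,0],[0,0,0]],[[0,-0.695,0],[0,0,0]]])

```text
time: 11.35
tool_pos: [0.5018, -0.4489, 0.2503]
tcp_rot: [-1.568, -0.094, 0.094]
wrist_force: [-0.0, 0.4, -0.9]
width: 0.398
```

```bash
python3 - <<'E'
from h import *
s=bot.read_state();print(s['time'],s['q'],s['tool_pos'],s['width'],Ro.from_rotvec(s['tcp_rot']).as_matrix()[:,0])
p,d=save('wrist','w6.png');np.save('d6.npy',d)
big=cv2.resize(p[20:240,150:420],None,fx=2.9,fy=2.9,interpolation=cv2.INTER_CUBIC);cv2.imwrite('pics/w6c.png',big[:,:,::-1][:600,:800])
for l in ['handle_grip','drawer_pointer','drawer_mark','drawer_unit']: find('wrist',l,2)
p,d=save('top','t6.png')
v,u=np.mgrid[0:384,0:512];W=towr('top',unproj('top',np.c_[u.ravel(),v.ravel()],d.ravel()))
a=np.radians(10.6);R=np.array([[np.cos(a),-np.sin(a)],[np.sin(a),np.cos(a)]]);L=(W[:,:2]-[.517,.309])@R
k=(abs(L[:,0])<.045)&(L[:,1]>-.09)&(L[:,1]<-.035)&(W[:,2]>.04);print(k.sum(),np.median(W[k,2]))
E
```

```text
11.35 [-7.66945409e-01  2.50493109e-01  1.58554910e+00  4.13374211e-04
  1.30597778e+00 -8.86462923e-01] [ 0.50181314 -0.44885262  0.25034228] 0.39785902998855205 [9.92879185e-01 1.19125658e-01 3.89427986e-05]
wrist handle_grip 0.56 [ 0.5299 -0.3341  0.0508]
wrist drawer_pointer 0.93 [ 0.5738 -0.4037  0.0538]
wrist drawer_mark 0.52 [ 0.5113 -0.4174  0.0023]
wrist drawer_unit 0.88 [ 0.6562 -0.3196 -0.0009]
wrist drawer_unit 0.5 [ 0.5749 -0.4052  0.0541]
453 0.07523334847943237
```

View pics/w6.png

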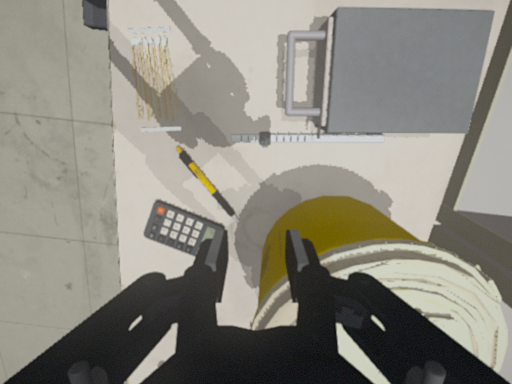

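View pics/w6c.png

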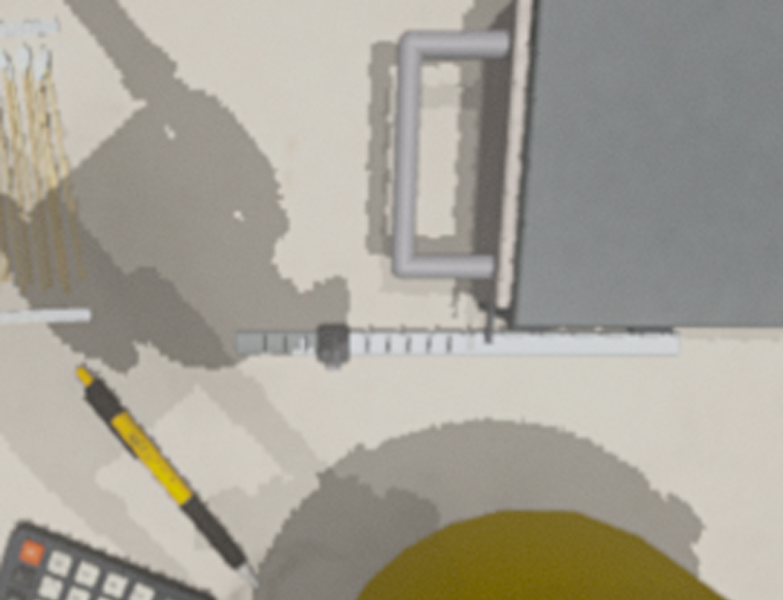

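```bash
python3 - <<'E'
from h import *
np.set_printoptions(precision=4,suppress=True)
s=bot.read_state();d=np.load('d6.npy')
v,u=np.mgrid[0:384,0:512];W=towr('wrist',unproj('wrist',np.c_[u.ravel(),v.ravel()],d.ravel()),s)
k=(W[:,2]>.066)&(W[:,2]<.08)&(W[:,0]>.53)&(W[:,0]<.8)&(W[:,1]>-.42)&(W[:,1]<-.2)
print(k.sum(),np.median(W[k,2]),cv2.minAreaRect((W[k,:2]*1000).astype(np.float32)))
# bar
k=(W[:,2]>.045)&(W[:,2]<.062)&(W[:,0]>.49)&(W[:,0]<.56)&(W[:,1]>-.41)&(W[:,1]<-.27)
print(k.sum()); B=W[k]; b=B[(B[:,0]<.545)&(B[:,1]>-.37)&(B[:,1]<-.30)]; print(b.min(0),b.max(0),b.mean(0)); print('bar fit',np.polyfit(b[:,1],b[:,0],1),len(b))
# blade region
k=(W[:,2]>.012)&(W[:,2]<.075)&(abs(W[:,0]-.511)<.03)&(abs(W[:,1]+.417)<.02)
for w,uu,vv in zip(W[k],u.ravel()[k],v.ravel()[k]): print(uu,vv,w)
print('tab',wr([[318.6,132]],.048),'rider',wr([[264.8,139]],.02),wr([[264.8,139]],.057),'bar',wr([[290.7,72]],.057))
E
```

```text
18751 0.07353487741720124 ((653.80224609375, -321.2200012207031), (177.03932189941406, 129.39195251464844), 6.649692058563232)
1187
[ 0.5193 -0.3699  0.0515] [ 0.5366 -0.3003  0.0593] [ 0.5277 -0.334   0.0562]
bar fit [-0.1146  0.4894] 555
261 132 [ 0.504  -0.4107  0.0121]
263 132 [ 0.5067 -0.4102  0.0134]
265 132 [ 0.5096 -0.41    0.0122]
266 132 [ 0.5109 -0.4098  0.0132]
268 132 [ 0.5137 -0.4095  0.0123]
269 132 [ 0.5151 -0.4093  0.0126]
260 133 [ 0.5027 -0.4121  0.0133]
261 133 [ 0.5041 -0.4119  0.0138]
262 133 [ 0.5055 -0.4116  0.0149]
263 133 [ 0.5069 -0.4116  0.014 ]
264 133 [ 0.5083 -0.4114  0.0137]
265 133 [ 0.5096 -0.4112  0.0145]
266 133 [ 0.511  -0.411   0.0142]
267 133 [ 0.5124 -0.4108  0.0147]
268 133 [ 0.5139 -0.4108  0.0129]
269 133 [ 0.5152 -0.4105  0.0148]
270 133 [ 0.5167 -0.4106  0.0121]
260 134 [ 0.5029 -0.4135  0.0133]
261 134 [ 0.5043 -0.4133  0.0135]
262 134 [ 0.5057 -0.4131  0.014 ]
264 134 [ 0.5084 -0.4126  0.0152]
265 134 [ 0.5097 -0.4123  0.0165]
266 134 [ 0.5112 -0.4123  0.0148]
267 134 [ 0.5126 -0.4123  0.0135]
268 134 [ 0.514  -0.4121  0.0143]
269 134 [ 
[... 3699 characters left out ...]
 143 [ 0.5184 -0.4241  0.0147]
260 144 [ 0.5046 -0.4272  0.0148]
261 144 [ 0.506  -0.427   0.0149]
262 144 [ 0.5074 -0.427   0.0139]
263 144 [ 0.5087 -0.4265  0.0158]
264 144 [ 0.5103 -0.4267  0.0132]
265 144 [ 0.5093 -0.4199  0.058 ]
266 144 [ 0.5106 -0.4199  0.0572]
267 144 [ 0.5144 -0.426   0.0147]
268 144 [ 0.5158 -0.4259  0.014 ]
269 144 [ 0.5172 -0.4257  0.0146]
270 144 [ 0.5187 -0.4257  0.0134]
265 145 [ 0.5096 -0.4214  0.056 ]
266 145 [ 0.5107 -0.4209  0.0585]
263 146 [ 0.5092 -0.4299  0.0121]
265 146 [ 0.5097 -0.4225  0.0573]
266 146 [ 0.511  -0.4224  0.057 ]
tab [[ 0.5756 -0.3982  0.048 ]] rider [[ 0.5101 -0.4187  0.02  ]] [[ 0.5083 -0.4139  0.057 ]] bar [[ 0.5284 -0.3336  0.057 ]]
```

Emit:
play_rows(motion=[[[0.065,0.15,-0.1],[0,0,0]],[[0.065,0.2875,-0.22],[0,0,0]],[[0.065,0.2875,-0.36],[0,0,0]],[[0.065,0.2875,-0.36],[0,0,0]],[[0.065,0.2875,-0.36],[0,0,0]]], gripper=0.65)

```text
time: 12.28
tool_pos: [0.5272, -0.3362, 0.1065]
tcp_rot: [-1.569, -0.092, 0.093]
wrist_force: [-0.2, -0.2, 0.7]
width: 0.349
```

```bash
python3 - <<'E'
from h import *
s=bot.read_state();print(s['time'],s['tool_pos'],s['width'],s['wrist_force'])
save('wrist','w7.png')
E
```

```text
12.275 [ 0.52723194 -0.33619213  0.10653158] 0.34858338888043167 [-0.20196118 -0.22635975  0.74222383]
```

View pics/w7.png

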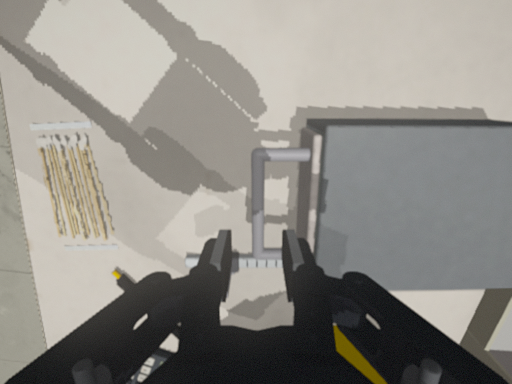

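Emit:
play_rows(motion=[[[0,0,-0.06],[0,0,0]],[[0,0,-0.12],[0,0,0]],[[0,0,-0.18],[0,0,0]],[[0,0,-0.18],[0,0,0]],[[0,0,-0.18],[0,0,0]]])

```text
time: 12.95
tool_pos: [0.5289, -0.3377, 0.037]
tcp_rot: [-1.572, -0.094, 0.089]
wrist_force: [0.5, 0.6, -0.2]
width: 0.352
```

Emit:
play_rows(motion=[[[0,0,0],[0,0,0]],[[0,0,0],[0,0,0]],[[0,0,0],[0,0,0]],[[0,0,0],[0,0,0]],[[0,0,0],[0,0,0]]], gripper=1, squeeze=60)

```text
time: 13.58
tool_pos: [0.528, -0.3371, 0.0366]
tcp_rot: [-1.571, -0.094, 0.091]
wrist_force: [-2.1, -1.0, 5.8]
width: 0.096
```

Emit:
play_rows(motion=[[[-0.03,-0.0035,0],[0,0,0]],[[-0.06,-0.007,0],[0,0,0]],[[-0.09,-0.0105,0],[0,0,0]],[[-0.12,-0.014,0],[0,0,0]],[[-0.15,-0.0174,0],[0,0,0]],[[-0.1665,-0.0193,0],[0,0,0]],[[-0.1665,-0.0193,0],[0,0,0]],[[-0.1665,-0.0193,0],[0,0,0]],[[-0.1665,-0.0193,0],[0,0,0]]])

```text
time: 14.7
tool_pos: [0.4644, -0.3448, 0.0367]
tcp_rot: [-1.573, -0.098, 0.085]
wrist_force: [9.2, 1.4, -0.0]
width: 0.089
```

```bash
cat > chk.py <<'E'
from h import *
import sys
np.set_printoptions(precision=4,suppress=True)
t=sys.argv[1]
s=bot.read_state();print(s['time'],s['tool_pos'],s['width'],s['wrist_force'],'xu',s['tool_pos'][:2]@np.array([.9934,.115]))
v,u=np.mgrid[0:384,0:512]
p,d=save('scene',f's{t}.png');cv2.imwrite(f'pics/s{t}c.png',cv2.resize(p[210:360,280:440],None,fx=4,fy=4,interpolation=cv2.INTER_CUBIC)[:,:,::-1]);cv2.imwrite(f'pics/s{t}p.png',cv2.resize(p[100:200,120:250],None,fx=5,fy=5,interpolation=cv2.INTER_CUBIC)[:,:,::-1])
find('scene','drawer_pointer',2);find('scene','drawer_mark',2)
p,d=save('wrist',f'w{t}.png')
find('wrist','drawer_pointer',2);find('wrist','drawer_mark',2)
p,d=save('top',f't{t}.png');cv2.imwrite(f'pics/t{t}c.png',cv2.resize(p[120:260,310:420],None,fx=5,fy=4,interpolation=cv2.INTER_CUBIC)[:,:,::-1])
find('top','drawer_pointer',2);find('top','drawer_mark',2)
W=towr('top',unproj('top',np.c_[u.ravel(),v.ravel()],d.ravel()))
a=np.radians(10.6);R=np.array([[np.cos(a),-np.sin(a)],[np.sin(a),np.cos(a)]]);L=(W[:,:2]-[.517,.309])@R
k=(abs(L[:,0])<.045)&(L[:,1]>-.09)&(L[:,1]<-.035)&(W[:,2]>.04);print('pan z',k.sum(),np.median(W[k,2]))
E
python3 chk.py 8
```

```text
14.7 [ 0.4644 -0.3448  0.0367] 0.08888720825366558 [ 9.2128  1.4385 -0.0028] xu 0.4216972747005646
scene drawer_pointer 0.59 [ 0.5145 -0.4112  0.0489]
scene drawer_mark 0.48 [ 0.5093 -0.4156  0.0028]
top drawer_pointer 0.29 [ 0.6563 -0.3181  0.001 ]
pan z 441 0.07523344911331616
```

View pics/w8.png

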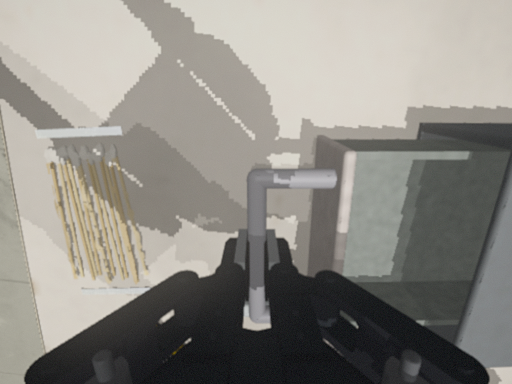

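View pics/s8c.png

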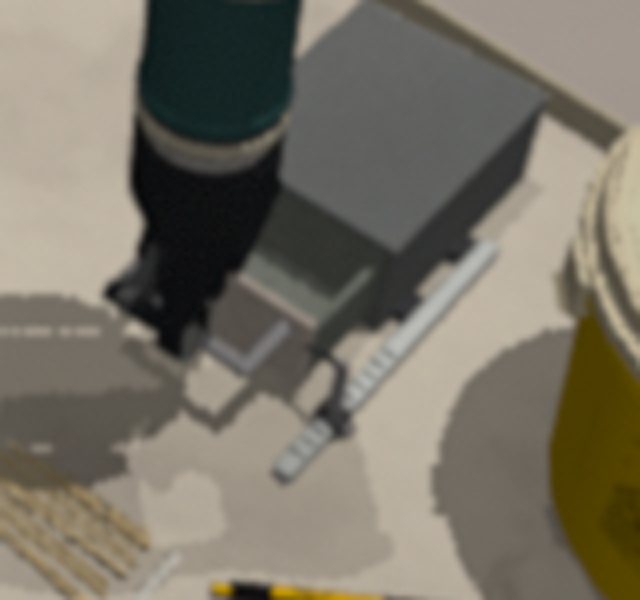

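View pics/t8c.png

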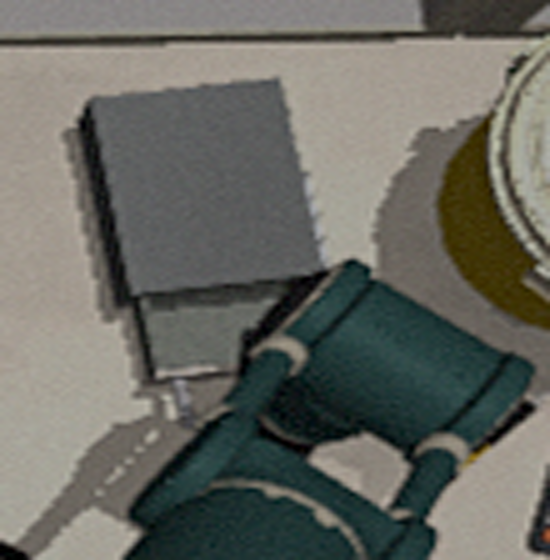

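View pics/s8p.png

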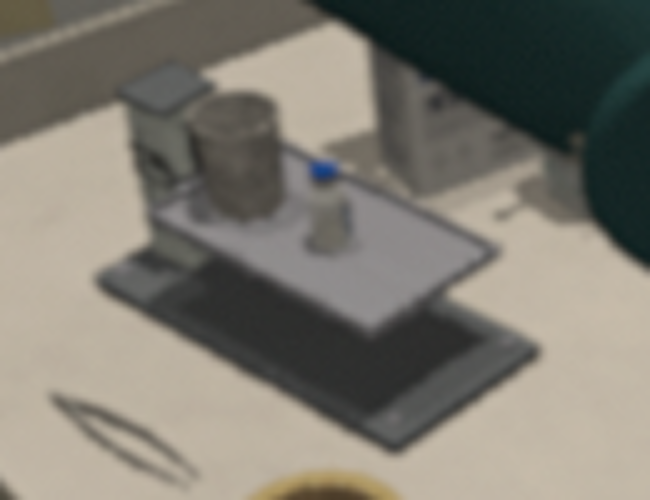

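Emit:
play_rows(motion=[[[-0.008,-0.001,0],[0,0,0]],[[-0.008,-0.001,0],[0,0,0]],[[-0.008,-0.001,0],[0,0,0]],[[-0.008,-0.001,0],[0,0,0]],[[-0.008,-0.001,0],[0,0,0]]])

```text
time: 15.78
tool_pos: [0.4614, -0.3451, 0.0367]
tcp_rot: [-1.573, -0.098, 0.085]
wrist_force: [8.0, 1.7, -0.0]
width: 0.092
```

```bash
python3 - <<'E'
from h import *
np.set_printoptions(precision=4,suppress=True)
s=bot.read_state();xu=s['tool_pos'][:2]@np.array([.9934,.115]);print(s['time'],s['tool_pos'],s['wrist_force'],s['width'],xu)
p,d=save('scene','s9.png')
x0,y0=345,285;c=cv2.resize(p[y0:y0+50,x0:x0+60],None,fx=12,fy=12,interpolation=cv2.INTER_CUBIC)[:,:,::-1].copy();cv2.imwrite('pics/s9z.png',c)
ax=np.array([.9934,.115]);ay=np.array([-.115,.9934])
def dot(X,col):
  q=(proj('scene',[X])[0]-[x0,y0]+.5)*12;cv2.circle(c,tuple(int(i) for i in q),3,col,-1)
for z in (.015,.03,.045,.057): dot([.5102,-.4195,z],(0,0,255))
m=np.array([.5102,-.4195])
for yy in (0.004,.012,.02,.03): q=m+ay*yy;dot([q[0],q[1],.048],(255,0,0))   # where the tab line should be
cv2.imwrite('pics/s9a.png',c)
for i in range(3):
  find('scene','drawer_pointer',1);find('scene','drawer_mark',1);cams.read_camera('scene')
E
```

```text
15.775 [ 0.4614 -0.3451  0.0367] [ 7.9887  1.6912 -0.0419] 0.09199189361633342 0.4186622748439995
scene drawer_pointer 0.64 [ 0.5094 -0.4101  0.0521]
scene drawer_mark 0.59 [ 0.5101 -0.4118  0.0021]
scene drawer_pointer 0.66 [ 0.512  -0.4117  0.0494]
scene drawer_mark 0.46 [ 0.5087 -0.4121  0.0052]
scene drawer_pointer 0.62 [ 0.5098 -0.4112  0.0493]
scene drawer_mark 0.53 [ 0.5108 -0.4152  0.0018]
```

View pics/s9z.png

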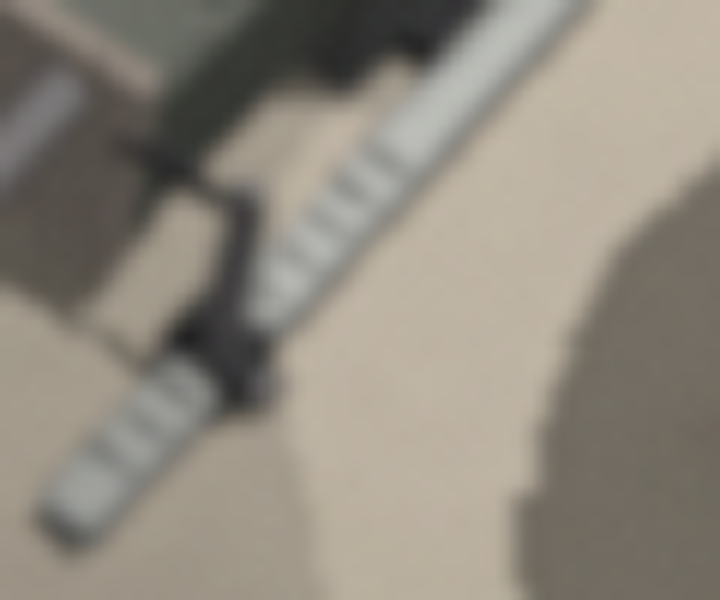

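View pics/s9a.png

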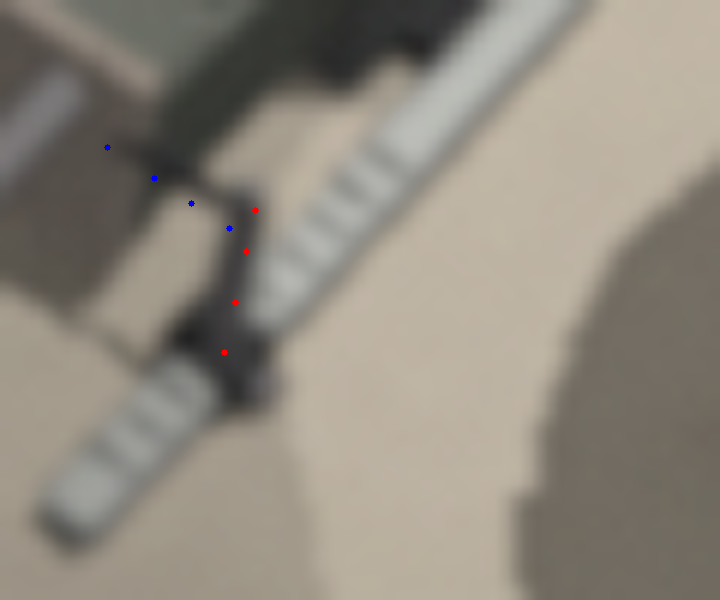

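Emit:
play_rows(motion=[[[-0.0025,-0.0003,0],[0,0,0]],[[-0.0025,-0.0003,0],[0,0,0]],[[-0.0025,-0.0003,0],[0,0,0]],[[-0.0025,-0.0003,0],[0,0,0]],[[-0.0025,-0.0003,0],[0,0,0]],[[-0.0025,-0.0003,0],[0,0,0]],[[-0.0025,-0.0003,0],[0,0,0]],[[-0.0025,-0.0003,0],[0,0,0]]])

```text
time: 17.27
tool_pos: [0.4604, -0.3453, 0.0367]
tcp_rot: [-1.573, -0.098, 0.085]
wrist_force: [9.3, 0.2, -0.5]
width: 0.091
```

```bash
python3 chk.py 10; python3 - <<'E'
from h import *
cams.read_camera('scene');find('scene','vial_a',3);find('scene','cup',1);find('scene','pan_floor',1)
E
```

```text
17.275 [ 0.4604 -0.3453  0.0367] 0.09122738968655184 [ 9.3035  0.1838 -0.4809] xu 0.41768372851484203
scene drawer_pointer 0.73 [ 0.5103 -0.4104  0.05  ]
scene drawer_pointer 0.73 [0.3962 0.1298 0.002 ]
scene drawer_mark 0.52 [ 0.4589 -0.3407  0.0537]
scene drawer_mark 0.45 [ 0.5107 -0.4145  0.0035]
pan z 444 0.07538697272739514
scene vial_a 0.71 [ 0.5472 -0.0238  0.0045]
scene vial_a 0.67 [ 0.4611 -0.0065  0.0079]
scene vial_a 0.51 [0.5201 0.2998 0.0783]
scene cup 0.87 [0.5047 0.3677 0.0809]
scene pan_floor 0.62 [0.521  0.3095 0.0798]
```

View pics/s10.png

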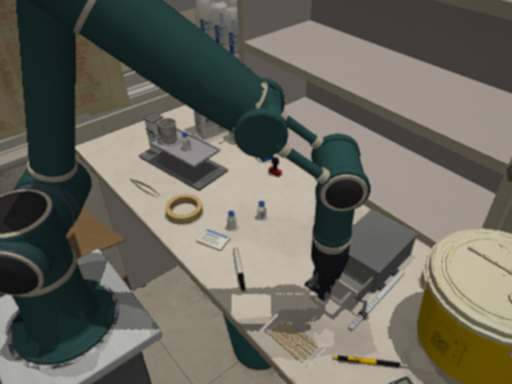

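View pics/s10c.png

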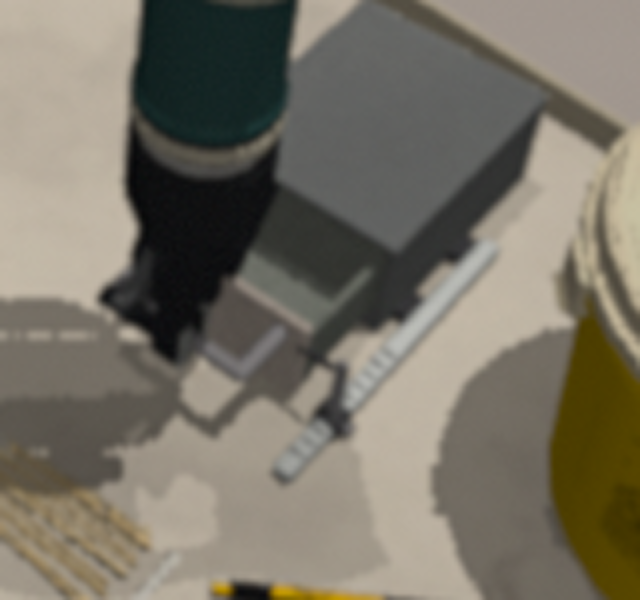

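The tab and the blade line up in the scene picture (about (338,362) in the crop). The vials and cup are standing, and the pan is at about 75–76.5 mm. I'm handing the job in.

```bash
python3 -c "
from workcell import bot
print(bot.finish_job());s=bot.read_state();print(s['time'],s['tool_pos'],s['wrist_force'],s['width'])"
```

```text
the job is handed in; nothing more can be done
None
the job is handed in; nothing more can be done
```

I put one vial on the pan beside the cup, pulled the drawer out to its mark by the bar handle, and handed the job in while still holding it there. `finish_job` gives no verdict, so what follows is from my own measurements.

- **Scale:** one vial was enough. By depth the pan sank about 13.4 mm (wrist camera) to 14–15 mm (top camera), inside the 10–31 mm band. A second vial would have taken it to about 33 mm. I read the band from depth only and did not confirm it on the pointer in a picture.
- **Vials and cup:** the last scene picture shows the vial and cup upright on the pan. The other two vials are still standing on the worktop where they were.
- **Drawer:** I pulled it out about 68 mm. The handle was gripped with 60 N squeeze, and the wrist felt about 9.3 N of drawer spring at the end, about 17.3 s in.
- **Alignment with the mark:** my checks disagreed by 1–2 mm, against a tolerance of 6 mm. Arm position put the tab about 1.4 mm past the mark. The networks put it within 1 mm. An earlier overlay, before the last 1 mm pull, suggested up to 2 mm short. In the final pull check the wrist and top cameras did not show the tab or mark clearly.

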